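# Dock the cordless soldering iron and press its cap home

## Robot

A 6-joint arm with a two-finger parallel gripper is mounted at the origin on the work surface. World frame = base frame: x ahead of the robot, y to its left, z up, the work surface at z = 0. Lengths are in mm, angles in rad, forces in N, time in s.
With the tool pointing down it reaches from about 300 to 775 mm from the base axis. Payload 14.6 kg.
Tool frame: the origin (TCP) lies at the very end of the fingers, on their centre line; the grasp point (between the pads) lies 19 mm behind it; z points along the fingers, y is the line along which they close (so a half turn about z gives the same grasp; the last joint's range is limited). The gripper opens to 94 mm and grips with 3 to 60 N. Pads are 16 mm wide; open, the fingers measure 119 mm over their backs; the gripper's body (75 mm by 177 mm) begins 78 mm behind the grasp point.
Start: joints at [-1.188, 0.3, 1.521, -0, 1.321, -0.067], TCP at [239.124, -495.287, 170.546] pointing down, gripper open.
Joint ranges: [-3.03, 3.03], [-0.79, 2.21], [0.23, 2.52], [-1.04, 4.18], [0, 3.07], [-2.55, 2.55]. Speed limits (rad/s): [2.22, 2.22, 2.57, 3.14, 3.14, 3.14].

## Interface

Orientations are given as [roll, pitch, yaw] about the fixed x, y, z axes, in that order (R = Rz(yaw) Ry(pitch) Rx(roll)).
In Python, from cell import manip gives the robot as it stands.
- The arm moves only by the tool servo_tool, never from a script. Its argument "rows" is a list of rows, each a list of 7 numbers: the turn, a rotation vector about the world's x, y, z in degrees, then the shift along the world's x, y, z in mm, then the closure, from 0 (fully open) to 1 (shut). In form: [[rx, ry, rz, dx, dy, dz, fingers], ...]. A call has 1 to 20 rows; each row shifts and turns the commanded pose from where the row before left it; what a row does not reach is not made up. A row lasts 1/8 s, in which the tool goes at most 62.5 mm and 10.7 degrees, less where a joint would pass 70% of its speed; a pose out of reach is approached as far as the arm can. A call with a gripper value outside its range is refused whole. The fingers move at their own pace and stop on an object; "grip_force" is the grip in N (left out, the last holds). Time passes only in rows, so rows that do not move let the fingers close. It gives the time, the measured TCP pose, the force, the opening and the grip force at its end, in the units of the state.
- manip.read_state(): the state, without advancing time (a new reading comes with each control period).
- manip.camera(name): name is "scene" or "top"; returns the picture (384x512x3 uint8, red, green, blue); there is no depth.
- manip.camera_info(name): a dict with "fx", "fy", "cx", "cy" (pixels), "position" and "rotation" of the camera in the world. Camera axes: x right, y down, z forward; pixel columns grow to the right and rows downward; lengths in mm; the calibration is good to about 2 mm. A picture is of the moment at which its call begins. camera_info takes no time and is no camera call.
- manip.sign_off(): hands the job in; it is judged then, once.
The state is a dict: "clock": time; "joints": joint angles; "qd": joint speeds; "effort": joint torques, N m; "eef_pos": TCP position; "eef_rot": TCP orientation; "wrist_force": force on the tool from outside, world axes, zero at the start; "moment": the same for the moment, N m; "finger_gap": finger opening in mm; "finger_force": force on a finger pad.
Only numpy, scipy, OpenCV 4.12 (cv2) and the standard library are available. Lean on these libraries where they do the work, as an engineer would, in place of code of your own. Each camera call takes 0.05 s, during which the arm holds its last target. There are 200 camera calls.

## Task

Put the cordless soldering iron on charge: take it out of the tool tray and lay it, right way up and tail first, in the charging dock (opening the dock's keeper lever first if it is in the way), then swing that lever fully shut over it, and only then press the iron's half-on cap fully home, which also leaves the iron's tail up against the dock's back wall. Leave the marker, the solder spool and the jar where they are.

Things in the scene. Friction and masses are not known exactly. Their poses are not given: they have to be found in the camera images.
- iron: Cordless soldering iron, 0.15 kg: grey box handle 100 long (x), 26 wide, 24 high; ahead of it a black neck, 16 across, with the round black cap. Origin: centre of the handle's underside; +x to the cap, tail end at x = -50, shoulder at +50; +z up, switch and display on top. Starts lying in one tray lane, underside 10 above the table; only the rear 45 of the handle sticks out of the tray.
- cap (a joint): How far the cap stands out from fully home, in m: 0 = home against the handle's shoulder, 0.026 = farthest out. It starts partly out. It is held by about 6 N of detent friction and cannot come off the neck.
- cap_end (a point): Centre of the cap's flat outer end. The cap is a cylinder 23 across and 55 long on the iron's axis, 12 above the iron's underside. It reaches from the end back towards the handle; at home its end is 105 ahead of the iron's origin.
- tray: Fixed aluminium tray, 150 long (x), 98 wide, walls 40 high and 6 thick: two lanes along x, 40 wide inside, open at both ends, centred at y = +23 and -23, floor 10 above the table; too narrow for fingers beside the iron. Origin: centre of the underside. The iron's cap points to tray +x; its tail sticks out at the -x end.
- dock: Fixed dock. Origin at table height on its centre line, in front of it. Channel along x, 30 wide, floor at z = 25, flared walls to z = 46, from the back wall (x = -120, 44 high) to x = -65; then to x = -21 only a 14 wide rail at floor height, fingers fit beside it. Base plate 74 wide, 8 high, x -138 to -20. Seated iron: +x along dock +x, origin at (-70, 0, 25), tail on back wall, cap in front.
- keeper (a joint): Angle of the dock's keeper lever in rad: 0 = fully shut, lying level over the iron's tail, about 2 above the handle; 1.9 = fully open, up and a little backwards. It starts anywhere from half shut to fully open and stays where it is left (0.05 N m friction); below about 1.5 it stands in the way of laying the iron in.
- keeper_hinge (a point): Hinge axis of the keeper lever (along the dock's y), behind the back wall, at x = -132, z = 54 in the dock's frame. The lever is a steel bar 22 wide and 7 thick with its mid-thickness on the hinge axis.
- keeper_tip (a point): Free end of the keeper lever, 75 from the hinge; it has a small upturned tab rising 10.
- marker: Bystander: marker pen 127 long, 20 across, lying in the tray's other lane. Origin on its underside at its rear end; it points along its +x.
- spool: Bystander: solder spool standing on the table, 60 across, 46 high. Origin: centre of its underside.
- jar: Bystander: small glass jar standing on the table, 48 across, 45 high. Origin: centre of its underside.
There are look-alikes about, which are no part of the job. Of the things shaped like the dock, the black one is meant. What is shaped like the iron but blue is not meant.

How it is judged:
By the outcome, as a careful person would: the job done as asked, in the order asked, and still so for the second after the job is handed in, with the robot touching nothing.
It also fails if it takes over 72 s, if anything falls off the work surface, if the arm or the gripper's body presses on something with over 40 N, if the wrist force passes 120 N, or if a joint passes its speed limit or range.

## Working session

There is one attempt and no reset: what is moved stays moved. The work goes in short steps, Python scripts to look and compute and a tool call to move; the robot and the scene stay as the last step left them, time stands still between calls to the robot, and variables do not carry over. Pictures are saved under pics/ and viewed, at most 10 in all, crops included, and the job is handed in when it is done.

Besides the shell and the picture viewer there is one more tool, called after "Call:" as name(argument=value, ...), one argument or row to a line, values as JSON. servo_tool: Moves the arm, as the interface text tells. Its arguments: {"type":"object","properties":{"rows":{"type":"array","items":{"type":"array","items":{"type":"number"}}},"grip_force":{"type":"number"}},"required":["rows"]}

```bash
mkdir -p pics; cat > h.py <<'E'
import numpy as np, cv2
from cell import manip
def cam(n):
    return manip.camera(n), manip.camera_info(n)
def ray(ci,u,v):
    R=np.array(ci['rotation']);p=np.array(ci['position'],float)
    d=R@np.array([(u-ci['cx'])/ci['fx'],(v-ci['cy'])/ci['fy'],1.]);return p,d
def onz(ci,u,v,z):
    p,d=ray(ci,u,v);return (p+d*(z-p[2])/d[2]).round(1)
def proj(ci,P):
    R=np.array(ci['rotation']);q=R.T@(np.array(P,float)-np.array(ci['position']))
    return np.round([ci['fx']*q[0]/q[2]+ci['cx'],ci['fy']*q[1]/q[2]+ci['cy']],1)
def save(n,im): cv2.imwrite('pics/'+n,cv2.cvtColor(im,cv2.COLOR_RGB2BGR))
E
python3 - <<'E'
from h import *
for n in('top','scene'):
    im,ci=cam(n);save(n+'0.png',im);np.save('pics/'+n+'0.npy',im);print(n,ci)
E
```

```text
top {'fx': 482.34390048306193, 'fy': 482.34390048306193, 'cx': 254.6897993984632, 'cy': 188.16113263926394, 'position': array([ 350.4079321 ,  -13.12480114, 1357.65238944]), 'rotation': array([-2.94689035,  0.00473531, -1.58217082])}
scene {'fx': 474.5547112225015, 'fy': 474.5547112225015, 'cx': 257.3482951209305, 'cy': 188.4839284000394, 'position': array([1579.49615838,  -20.5583448 ,  682.64315822]), 'rotation': array([-2.11416377,  0.00956305,  1.55630755])}
```

```bash
sed -i 's/^import numpy.*/&\nfrom scipy.spatial.transform import Rotation as Ro/; s/R=np.array(ci\[.rotation.\])/R=Ro.from_euler("xyz",ci["rotation"]).as_matrix()/' h.py
python3 - <<'E'
from h import *
for n in('top','scene'): print(ray(manip.camera_info(n),256,192))
E
```

```text
(array([ 350.4079321 ,  -13.12480114, 1357.65238944]), array([ 1.85676098e-01, -1.75115232e-04, -9.82646975e-01]))
(array([1579.49615838,  -20.5583448 ,  682.64315822]), array([-0.85216601,  0.00450096, -0.52331233]))
```

View pics/top0.png

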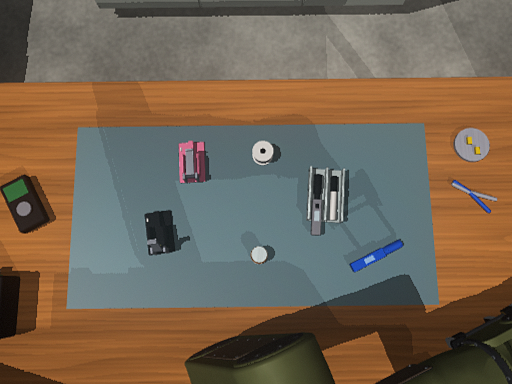

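View pics/scene0.png

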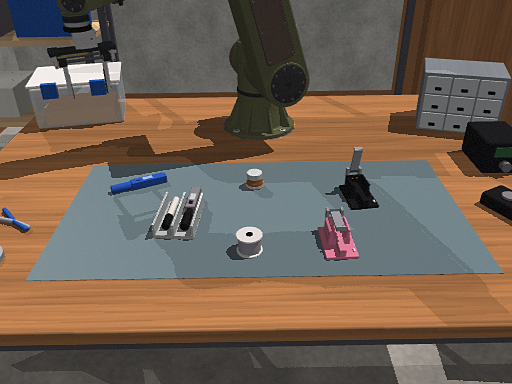

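Top view: grey iron in the tray's left lane (tail ~(317,232), cap ~(318,185)), marker beside it (334,190), black dock (160,232) with its lever standing up, spool (263,152), jar (259,255). 
Look-alikes: blue iron (377,256) – no, grey one in tray (317,215) – yes; pink dock (192,162) – no, black dock (160,232) – yes; marker (334,190) – not the iron.

```bash
python3 - <<'E'
from h import *
t=np.load('pics/top0.npy');s=np.load('pics/scene0.npy')
def c(im,u,v,w,h): return cv2.resize(im[v:v+h,u:u+w],(400,300),interpolation=cv2.INTER_CUBIC)
a=np.vstack([np.hstack([c(t,280,160,100,75+0),c(t,120,200,80,60)]),np.hstack([c(s,145,175,80,60+0),c(s,320,140,80,60+20-20)])])
a=np.vstack([np.hstack([cv2.resize(t[160:240,275:381],(400,300),interpolation=2),c(t,120,200,80,60)]),np.hstack([cv2.resize(s[180:243,140:224],(400,300),interpolation=2),cv2.resize(s[143:215,316:412],(400,300),interpolation=2)])])
save('crop0.png',a)
E
```

```text
(no output)
```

View pics/crop0.png

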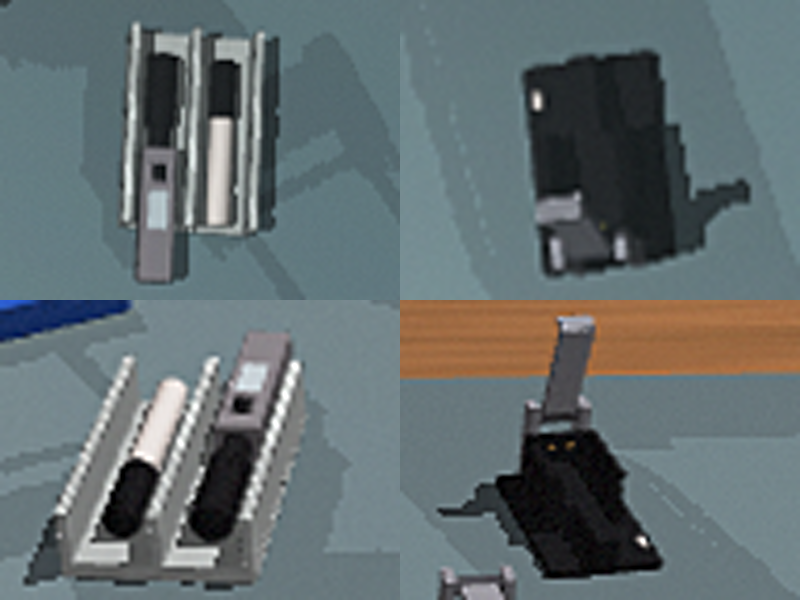

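The crop shows the grey iron with its display up (tail end at top-crop (155,280), shoulder ~(158,148)), the marker in the right lane, and the black dock opening up-image (+x), with the lever standing (scene-crop tip (575,322)).

```bash
python3 - <<'E'
from h import *
t=np.load('pics/top0.npy');s=np.load('pics/scene0.npy')
ct=manip.camera_info('top');cs=manip.camera_info('scene')
for (u,v) in [(317,225),(316,205),(320,180),(334,200),(310,190),(300,200)]: print('t',u,v,t[v,u])
# handle mask: reddish grey vs bluish mat / neutral tray
T=t.astype(int); m=((T[...,0]-T[...,1]>5)&(T[...,0]<170)&(T.sum(2)>200)).astype(np.uint8)
m[:160]=0;m[240:]=0;m[:,:300]=0;m[:,350:]=0
n,l,st,c=cv2.connectedComponentsWithStats(m)
for i in range(1,n):
  if st[i,4]>20:
    p=np.argwhere(l==i)[:,::-1].astype(np.float32);r=cv2.boxPoints(cv2.minAreaRect(p));print('handle',st[i]);print([onz(ct,*q,34)for q in r])
# dock black
m=((T.max(2)<62)).astype(np.uint8);m[:205]=0;m[260:]=0;m[:,:140]=0;m[:,190:]=0
n,l,st,c=cv2.connectedComponentsWithStats(m)
for i in range(1,n):
  if st[i,4]>50:
    p=np.argwhere(l==i)[:,::-1];h=cv2.convexHull(p.astype(np.int32));print('dock',st[i],cv2.approxPolyDP(h,2,True)[:,0].tolist())
S=s.astype(int)
m=((S.max(2)<50)).astype(np.uint8);m[:165]=0;m[212:]=0;m[:,:335]=0;m[:,385:]=0
n,l,st,c=cv2.connectedComponentsWithStats(m)
for i in range(1,n):
  if st[i,4]>50:
    p=np.argwhere(l==i)[:,::-1];h=cv2.convexHull(p.astype(np.int32));print('dockS',st[i],cv2.approxPolyDP(h,1.5,True)[:,0].tolist())
E
```

```text
t 317 225 [120 119 124]
t 316 205 [25 28 32]
t 320 180 [26 29 31]
t 334 200 [200 195 191]
t 310 190 [216 225 224]
t 300 200 [ 85 106 112]
dock [ 145  210   45   43 1053] [[189, 239], [180, 248], [166, 252], [147, 238], [145, 214], [171, 211]]
dockS [339 174  40  36 907] [[378, 206], [350, 209], [339, 188], [346, 175], [363, 175]]
```

```bash
python3 - <<'E'
from h import *
t=np.load('pics/top0.npy');s=np.load('pics/scene0.npy')
ct=manip.camera_info('top');cs=manip.camera_info('scene')
T=t.astype(int); m=((T[...,0]-T[...,1]>-6)&(T.max(2)<165)&(T.min(2)>80)).astype(np.uint8)
m[:190]=0;m[240:]=0;m[:,:305]=0;m[:,328:]=0
m=cv2.morphologyEx(m,cv2.MORPH_CLOSE,np.ones((3,3)))
for y in range(194,238): 
    x=np.flatnonzero(m[y]); print(y,x.min() if len(x) else '',x.max() if len(x) else '',len(x),end=' | ')
print()
print('front top',[onz(ct,*p,8) for p in [(144.8,214.4),(172,210.4),(174,251.6),(149,255)]])
print('scene',[onz(cs,*p,8) for p in [(350.8,209.5),(378.9,206.6),(339.5,186)]])
for n,im,box in(('t',T,(138,205,182,260)),('s',s.astype(int),(335,172,385,214))):
  a,b,c,d=box
  for y in range(b,d,3): print(n,y,' '.join('%d'%v for v in im[y,a:c].max(1)))
E
```

```text
194 308 327 5 | 195 311 327 2 | 196 311 327 5 | 197   0 | 198   0 | 199 307 320 6 | 200 307 321 10 | 201 307 327 11 | 202 313 327 10 | 203 313 327 9 | 204 313 327 5 | 205 313 327 5 | 206 313 327 5 | 207 313 327 5 | 208 313 327 9 | 209 312 320 9 | 210 312 320 9 | 211 312 320 4 | 212 312 320 4 | 213 312 320 4 | 214 307 323 8 | 215 307 320 5 | 216 310 320 6 | 217 310 320 6 | 218 310 323 9 | 219 309 323 10 | 220 312 324 8 | 221 312 323 12 | 222 312 320 9 | 223 312 320 9 | 224 312 320 9 | 225 312 320 9 | 226 312 320 9 | 227 312 320 9 | 228 312 320 9 | 229 312 319 8 | 230 312 319 8 | 231 311 319 9 | 232 311 319 9 | 233 311 319 9 | 234 312 319 8 | 235   0 | 236   0 | 237   0 | 
front top [array([544.9, 301.5,   8. ]), array([555.4, 224.9,   8. ]), array([439.5, 216.8,   8. ]), array([430.9, 286.1,   8. ])]
scene [array([573.6, 226.2,   8. ]), array([562.2, 300.8,   8. ]), array([456.1, 216.4,   8. ])]
t 205 124 123 124 123 123 124 121 124 120 121 124 122 121 120 122 120 123 121 123 122 122 122 123 123 121 121 121 121 121 121 122 123 122 122 120 124 121 122 120 121 123 122 123 119
t 208 125 
[... 4632 characters left out ...]
25 125 128 134 135 137 132 47 23 10 27 29 32 33 28 31 29 31 14 11 12 16 13 15 12 16 21 16 10 20 30 28 28 21 16 59 59 10 84 132 125 124 125 123 123 123
s 205 124 124 125 123 127 125 121 122 124 124 124 128 131 51 26 15 29 34 28 26 28 29 29 35 12 15 8 15 11 20 17 13 19 23 31 22 29 28 30 28 31 31 19 33 106 130 126 123 124 121
s 208 129 131 128 131 125 94 175 164 140 121 125 127 126 133 135 48 3 8 3 8 15 9 5 14 10 6 10 6 8 8 16 14 35 75 70 74 108 110 145 141 143 141 138 134 127 126 123 127 122 125
s 211 147 146 154 180 111 38 68 76 85 130 126 122 125 127 125 123 125 129 127 129 127 128 127 128 127 128 129 125 123 126 122 124 125 124 122 121 125 124 128 125 125 125 124 125 125 123 125 126 125 123
```

```bash
cat >> h.py <<'E'
def edges(im,p0,p1,th=12):
    g=cv2.GaussianBlur(im.max(2).astype(np.float32),(3,3),0.6);n=int(8*np.hypot(p1[0]-p0[0],p1[1]-p0[1]))+1
    xs=np.linspace(p0[0],p1[0],n).astype(np.float32);ys=np.linspace(p0[1],p1[1],n).astype(np.float32)
    v=cv2.remap(g,xs[None],ys[None],cv2.INTER_LINEAR)[0];d=np.convolve(v,np.r_[np.ones(5),-np.ones(5)]/5,'same')
    return [(round(float(xs[i]),1),round(float(ys[i]),1),round(float(d[i]))) for i in range(2,n-6) if abs(d[i])>=th and abs(d[i])==abs(d[max(0,i-6):i+7]).max()]
E
python3 - <<'E'
from h import *
t=np.load('pics/top0.npy');s=np.load('pics/scene0.npy')
ct=manip.camera_info('top');cs=manip.camera_info('scene')
print('T dock front');[print(u,edges(t,(u,204),(u,218))) for u in (147,150,153,156,165,168,170)]
print('T dock left');[print(v,edges(t,(139,v),(152,v))) for v in range(215,256,5)]
print('T dock right');[print(v,edges(t,(166,v),(181,v),8)) for v in range(212,252,5)]
print('T dock rear');[print(u,edges(t,(u,246),(u,260))) for u in (152,156,160,164,168,172)]
print('T iron sides');[print(v,edges(t,(305,v),(330,v),8)) for v in range(206,236,4)]
print('T iron ends');[print(u,edges(t,(u,190),(u,242),8)) for u in (313,318,319)]
print('S dock front');[print(u,edges(s,(u,202),(u,216))) for u in (352,356,360,364,368,372,376)]
print('S iron ends');[print(u,edges(s,(u,182),(u,214),8)) for u in (188,190,192,194,196)]
E
```

```text
T dock front
147 [(147.0, 212.6, -26)]
150 [(150.0, 212.5, -31)]
153 [(153.0, 211.6, -25)]
156 [(156.0, 210.6, -26)]
165 [(165.0, 210.5, -33)]
168 [(168.0, 209.6, -26)]
170 [(170.0, 209.6, -24)]
T dock left
215 [(144.5, 215.0, -24)]
220 [(144.5, 220.0, -28), (146.5, 220.0, 45), (147.6, 220.0, -53)]
225 [(145.5, 225.0, -26)]
230 [(145.6, 230.0, -32)]
235 [(146.5, 235.0, -25)]
240 []
245 [(147.5, 245.0, -21)]
250 [(147.6, 250.0, -36), (149.6, 250.0, 50)]
255 [(148.6, 255.0, -15)]
T dock right
212 [(171.5, 212.0, 33)]
217 [(172.5, 217.0, 32)]
222 [(172.5, 222.0, 34)]
227 [(172.5, 227.0, 10), (175.6, 227.0, 28)]
232 [(172.6, 232.0, 10), (176.6, 232.0, 30)]
237 [(173.6, 237.0, 11), (177.5, 237.0, 29)]
242 []
247 [(174.6, 247.0, 11)]
T dock rear
152 [(152.0, 253.5, -14), (152.0, 254.6, 20)]
156 [(156.0, 251.5, -12), (156.0, 254.5, 24)]
160 [(160.0, 250.6, -13), (160.0, 253.6, 29)]
164 [(164.0, 247.5, 27), (164.0, 251.5, -37), (164.0, 253.5, 24)]
168 [(168.0, 252.6, 23)]
172 [(172.0, 251.6, 29)]
T iron sides
206 [(307.6, 206.0, 52), (309.6, 206.0, -54), (312.5, 206.0, 23), (314.6, 206.0, -3
[... 1122 characters left out ...]
, 13), (319.0, 235.6, 14)]
S dock front
352 [(352.0, 209.5, 51)]
356 [(356.0, 209.5, 47)]
360 [(360.0, 209.5, 42)]
364 [(364.0, 208.5, 52)]
368 [(368.0, 208.5, 34)]
372 [(372.0, 207.6, 46)]
376 [(376.0, 207.5, 51)]
S iron ends
188 [(188.0, 196.5, 16), (188.0, 201.5, -11), (188.0, 203.5, 21), (188.0, 206.6, -30)]
190 [(190.0, 192.6, 10), (190.0, 195.6, 14), (190.0, 199.5, -46), (190.0, 203.5, 53), (190.0, 206.6, -30)]
192 [(192.0, 192.6, 27), (192.0, 199.5, -41), (192.0, 203.5, 31), (192.0, 206.5, -27)]
194 [(194.0, 193.5, 22), (194.0, 198.6, -23), (194.0, 206.5, -20), (194.0, 210.5, 13)]
196 [(196.0, 192.6, 8), (196.0, 201.5, -11), (196.0, 204.6, 13), (196.0, 206.6, 29), (196.0, 210.5, -12)]
```

```bash
python3 - <<'E'
from h import *
ct=manip.camera_info('top');cs=manip.camera_info('scene')
print('iron tail',onz(ct,315.8,233.6,34),'bottom',onz(ct,315.8,235.6,10),'shoulder',onz(ct,316.9,199.5,34))
print('iron L',onz(ct,312.5,208,34),onz(ct,311.5,231,34),'R',onz(ct,320.5,210,34),onz(ct,319.6,230,34))
print('scene tail/shoulder at z34',onz(cs,192,206.5,34),onz(cs,198,192,34))
print('L z8',[onz(ct,*p,8) for p in((144.4,215),(147.6,248),(148.6,255))])
print('R z0',[onz(ct,*p,0) for p in((171.8,213),(174.6,247))],'z8',onz(ct,171.8,213,8))
print('F z8',[onz(ct,*p,8) for p in((147,212.6),(170,209.4))])
print('B z0',[onz(ct,*p,0) for p in((152,254.6),(172,251.6))])
print('S front z0',[onz(cs,*p,0) for p in((352,209.6),(376,207.3))])
# lever tip: top px corners of tab & scene tip
p,d=ray(ct,151.6,241.6);q,e=ray(cs,316+175/4.167,143+22/4.167)
A=np.c_[d,-e];k=np.linalg.lstsq(A,q-p,rcond=None)[0];print('tip',p+d*k[0],q+e*k[1])
p,d=ray(ct,155,252);q,e=ray(cs,355.5,173)
A=np.c_[d,-e];k=np.linalg.lstsq(A,q-p,rcond=None)[0];print('hinge?',p+d*k[0],q+e*k[1])
print(manip.read_state())
E
```

```text
iron tail [ 482.3 -176.1   34. ] bottom [ 479.1 -178.8   10. ] shoulder [ 577.2 -182.5   34. ]
iron L [ 553.4 -169.5   34. ] [ 489.6 -164.5   34. ] R [ 547.6 -191.4   34. ] [ 492.1 -186.9   34. ]
scene tail/shoulder at z34 [ 587.5 -175.4   34. ] [ 518.7 -166.8   34. ]
L z8 [array([543.2, 302.6,   8. ]), array([450.3, 290.6,   8. ]), array([430.9, 287.2,   8. ])]
R z0 [array([549.1, 226.7,   0. ]), array([452.8, 216.7,   0. ])] z8 [548.  225.3   8. ]
F z8 [array([550. , 295.4,   8. ]), array([558.3, 230.6,   8. ])]
B z0 [array([432.4, 279.5,   0. ]), array([440.1, 223.7,   0. ])]
S front z0 [array([562.2, 232.1,   0. ]), array([553.2, 296.3,   0. ])]
tip [457.89183392 254.78426376 123.97975671] [458.00743569 255.65733047 124.17942703]
hinge? [437.04529029 263.36162911  37.94884332] [436.8240779  261.57820403  37.56068184]
{'clock': 0.1, 'joints': array([-1.18762995e+00,  3.00433795e-01,  1.52150646e+00, -4.32378055e-06,
        1.32071660e+00, -6.66124674e-02]), 'qd': array([-0.00119247, -0.00241467,  0.00076248, -0.00152108, -0.00069471,
        0.00141161]), 'effort': array([ 2.43536333e-04, -5.32644403e+01, -3.53283119e+01,  7.09220138e-02,
        2.34943052e-02, -4.18724460e-05]), 'eef_pos': array([ 239.00931824, -495.05002407,  170.03838152]), 'eef_rot': array([-3.14053053e+00, -6.66582037e-05,  4.49779879e-01]), 'wrist_force': array([ 0.63724435, -0.73285826, -0.66520574]), 'moment': array([ 0.01843178,  0.02972457, -0.01407581]), 'finger_force': 0.0, 'finger_gap': 94.06091306660417}
```

Call:
servo_tool(
  rows=[
    [0,0,-1.3,18.4,53.75,2,1],
    [0,0,-1.3,18.4,53.75,2,1],
    [0,0,-1.3,18.4,53.75,2,1],
    [0,0,-1.3,18.4,53.75,2,1],
    [0,0,-1.3,18.4,53.75,2,1],
    [0,0,-1.3,18.4,53.75,0,1],
    [0,0,-1.3,18.4,53.75,0,1],
    [0,0,-1.3,18.4,53.75,0,1],
    [0,0,-1.3,18.4,53.75,0,1],
    [0,0,-1.3,18.4,53.75,0,1],
    [0,0,-1.3,18.4,53.75,0,1],
    [0,0,-1.3,18.4,53.75,0,1],
    [0,0,-1.3,18.4,53.75,0,1],
    [0,0,-1.3,18.4,53.75,0,1],
    [0,0,0,0,0,0,1],
    [0,0,0,0,0,0,1],
  ],
  grip_force=20,
)

```text
clock: 2.1
eef_pos: [496.4, 256.8, 180.1]
eef_rot: [3.141, 0.001, 0.133]
wrist_force: [-0.9, 0.3, -0.0]
finger_gap: 0.2
finger_force: 0.0
```

Call:
servo_tool(
  rows=[
    [0,0,0,0,0,-40,1],
    [0,0,0,0,0,-40,1],
    [0,0,0,0,0,0,1],
    [0,0,0,-9,-1.2,0,1],
    [0,0,0,-9,-1.2,0,1],
    [0,0,0,-9,-1.2,0,1],
    [0,0,0,-9,-1.2,0,1],
    [0,0,0,-9,-1.2,0,1],
    [0,0,0,-9,-1.2,0,1],
    [0,0,0,0,0,0,1],
  ],
)

```text
clock: 3.35
eef_pos: [442.3, 250.0, 100.7]
eef_rot: [-3.142, -0.0, 0.132]
wrist_force: [-0.5, 0.2, 0.2]
finger_gap: 0.2
finger_force: 0.0
```

```bash
python3 - <<'E'
from h import *
t,_=cam('top');s,_=cam('scene')
save('lev.png',np.hstack([cv2.resize(t[195:270,115:215],(400,300),interpolation=2),cv2.resize(s[123:213,306:426],(400,300),interpolation=2)]))
E
```

```text
(no output)
```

View pics/lev.png

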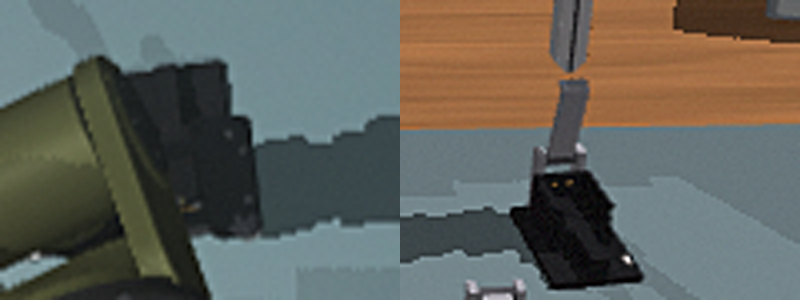

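```bash
python3 - <<'E'
from h import *
cs=manip.camera_info('scene')
print(proj(cs,(442.3,250,100.7)))
for a in(1.24,1.5,1.7,1.9):
  for r,h in((75,0),(75,10)):
    x=-132+r*np.cos(a)-h*np.sin(a);z=54+r*np.sin(a)+h*np.cos(a)
    print(a,h,proj(cs,(574.5+.9917*x,267.5+.1288*x,z)),round(z))
E
```

```text
[353.9 153.6]
1.24 0 [358.  149.7] 125
1.24 10 [356.9 147. ] 128
1.5 0 [355.8 145.2] 129
1.5 10 [354.6 143.3] 130
1.7 0 [354.  142.9] 128
1.7 10 [352.8 141.8] 127
1.9 0 [352.2 141.7] 125
1.9 10 [351.  141.3] 122
```

```bash
python3 - <<'E'
from h import *
cs=manip.camera_info('scene');print(proj(cs,(239,-495,170)),manip.read_state()['eef_pos'])
t,_=cam('top');s,_=cam('scene');np.save('pics/s1.npy',s)
s0=np.load('pics/scene0.npy')
save('lev2.png',np.hstack([cv2.resize(s[120:180,330:380],(400,480),interpolation=0),cv2.resize(s0[60:120,50:125],(400,320),interpolation=0)[:320].repeat(1,0) if 0 else cv2.copyMakeBorder(cv2.resize(s0[60:120,50:125],(400,320),interpolation=0),0,160,0,0,0)]))
E
```

```text
[ 92.7 105.4] [442.86837809 250.0693347  100.64949347]
```

View pics/lev2.png

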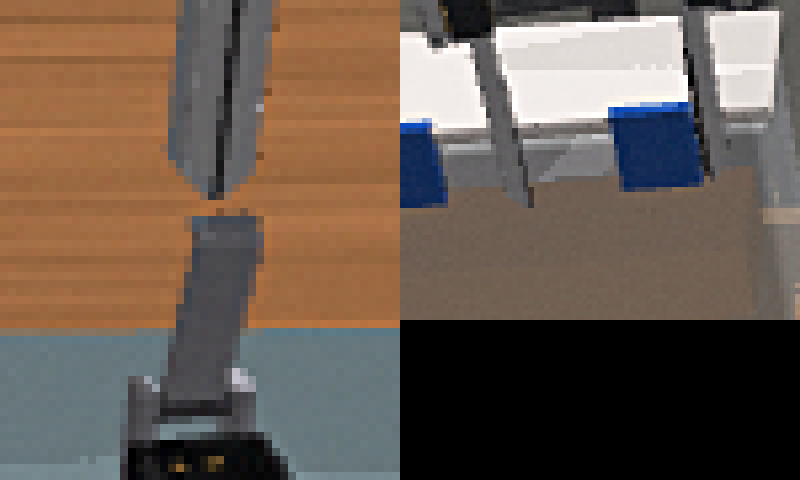

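Scene view: the lever tip is still at (358,148), and the fingertip sits at (356,145), though the reported TCP should project to (354,154). So the lever has not moved and the fingertip is about 10 px higher than expected. I'll check this by touching the free table.

Call:
servo_tool(
  rows=[
    [0,0,0,0,0,50,1],
    [0,0,0,30,-50,0,1],
    [0,0,0,30,-50,0,1],
    [0,0,0,0,-20,-50,1],
    [0,0,0,0,0,-50,1],
    [0,0,0,0,0,-30,1],
    [0,0,0,0,0,-10,1],
    [0,0,0,0,0,0,1],
    [0,0,0,0,0,0,1],
  ],
)

```text
clock: 4.68
eef_pos: [503.5, 130.2, 11.8]
eef_rot: [-3.141, -0.002, 0.132]
wrist_force: [0.9, -0.1, 0.1]
finger_gap: 0.4
finger_force: 0.0
```

```bash
python3 - <<'E'
from h import *
s,cs=cam('scene');t,ct=cam('top');p=manip.read_state()['eef_pos'];print(p,proj(cs,p),proj(ct,p));u,v=map(int,proj(cs,p));a,b=map(int,proj(ct,p))
np.save('pics/s2.npy',s)
save('touch.png',np.hstack([cv2.resize(s[v-45:v+15,u-25:u+25],(400,480),interpolation=0),cv2.resize(t[b-30:b+30,a-25:a+25],(400,480),interpolation=0)]))
E
```

```text
[503.38514387 130.18978018  11.66244228] [310.3 194.4] [205.2 228.2]
```

View pics/touch.png

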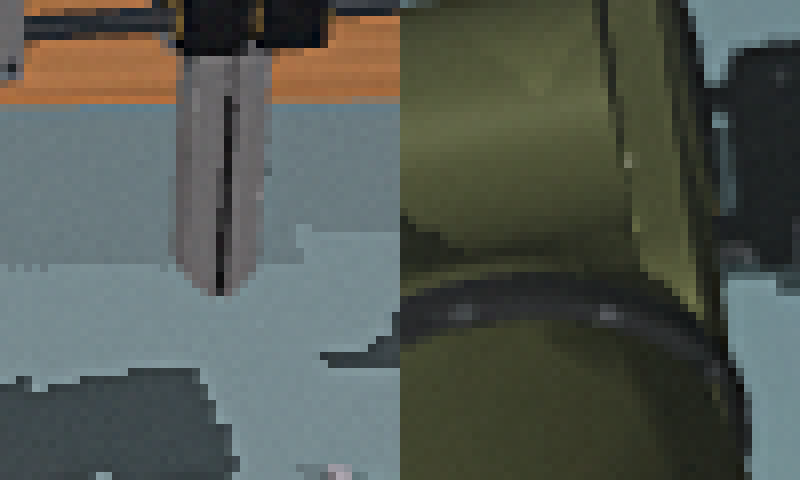

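Call:
servo_tool(
  rows=[
    [0,0,0,0,0,-6,1],
    [0,0,0,0,0,-3,1],
    [0,0,0,0,0,-2,1],
    [0,0,0,0,0,-1,1],
    [0,0,0,0,0,0,1],
  ],
)

```text
clock: 5.4
eef_pos: [502.7, 130.0, -1.5]
eef_rot: [-3.142, 0.0, 0.132]
wrist_force: [0.0, -0.4, -0.7]
finger_gap: 0.5
finger_force: 0.0
```

Call:
servo_tool(
  rows=[
    [0,0,0,0,0,-3,1],
    [0,0,0,0,0,-3,1],
    [0,0,0,0,0,-3,1],
    [0,0,0,0,0,0,1],
  ],
)

```text
clock: 5.9
eef_pos: [502.5, 130.0, -10.8]
eef_rot: [3.142, 0.001, 0.132]
wrist_force: [0.1, -0.2, -0.4]
finger_gap: 0.3
finger_force: 0.0
```

Call:
servo_tool(
  rows=[
    [0,0,0,0,0,-2,1],
    [0,0,0,0,0,-2,1],
    [0,0,0,0,0,-2,1],
    [0,0,0,0,0,0,1],
  ],
)

```text
clock: 6.4
eef_pos: [502.6, 130.0, -16.6]
eef_rot: [3.142, 0.0, 0.132]
wrist_force: [-0.4, -0.2, 0.3]
finger_gap: 0.7
finger_force: 0.0
```

Call:
servo_tool(
  rows=[
    [0,0,0,0,0,-2,1],
    [0,0,0,0,0,-2,1],
    [0,0,0,0,0,0,1],
  ],
)

```text
clock: 6.78
eef_pos: [502.6, 130.0, -20.6]
eef_rot: [3.142, 0.0, 0.132]
wrist_force: [0.6, -0.6, 0.7]
finger_gap: 0.5
finger_force: 0.0
```

Call:
servo_tool(
  rows=[
    [0,0,0,0,0,-2,1],
    [0,0,0,0,0,0,1],
  ],
)

```text
clock: 7.02
eef_pos: [502.6, 130.0, -22.6]
eef_rot: [3.142, 0.0, 0.132]
wrist_force: [0.1, 0.3, 0.5]
finger_gap: 0.3
finger_force: 0.0
```

Call:
servo_tool(
  rows=[
    [0,0,0,0,0,-2,1],
    [0,0,0,0,0,0,1],
  ],
)

```text
clock: 7.28
eef_pos: [502.7, 130.0, -24.6]
eef_rot: [3.142, 0.0, 0.132]
wrist_force: [0.7, -0.4, -0.0]
finger_gap: 0.4
finger_force: 0.0
```

Call:
servo_tool(
  rows=[
    [0,0,0,0,0,-2,1],
    [0,0,0,0,0,0,1],
  ],
)

```text
clock: 7.52
eef_pos: [502.6, 130.0, -26.6]
eef_rot: [-3.142, 0.0, 0.132]
wrist_force: [0.3, -0.2, 0.0]
finger_gap: 0.9
finger_force: 0.0
```

Call:
servo_tool(
  rows=[
    [0,0,0,0,0,-1,1],
    [0,0,0,0,0,0,1],
  ],
)

```text
clock: 7.78
eef_pos: [502.7, 130.0, -27.5]
eef_rot: [3.142, 0.0, 0.132]
wrist_force: [0.6, 0.6, -0.4]
finger_gap: 0.2
finger_force: 0.0
```

```bash
python3 - <<'E'
from h import *
s,cs=cam('scene');p=manip.read_state()['eef_pos'];print(p,manip.read_state()['wrist_force']);np.save('pics/s3.npy',s)
g=s.astype(int)
# fingertip column profile near u=312
for u in(311,312,313): print(u,[int(x) for x in g[180:200,u].max(1)])
E
```

```text
[502.71384671 129.99758403 -27.47264346] [-0.05423189 -0.88732493 -0.31688631]
311 [104, 105, 101, 105, 103, 76, 77, 77, 76, 80, 54, 52, 55, 51, 27, 32, 33, 35, 72, 56]
312 [31, 25, 18, 27, 25, 26, 29, 42, 38, 36, 48, 45, 64, 63, 62, 65, 83, 84, 88, 53]
313 [83, 90, 91, 106, 107, 106, 112, 111, 112, 115, 111, 113, 111, 109, 109, 108, 112, 114, 69, 59]
```

Call:
servo_tool(
  rows=[
    [0,0,0,0,0,-1,1],
    [0,0,0,0,0,0,1],
  ],
)

```text
clock: 8.07
eef_pos: [502.7, 130.0, -28.5]
eef_rot: [-3.142, 0.0, 0.132]
wrist_force: [1.1, 0.5, 0.4]
finger_gap: 0.6
finger_force: 0.0
```

Call:
servo_tool(
  rows=[
    [0,0,0,0,0,-1,1],
    [0,0,0,0,0,0,1],
  ],
)

```text
clock: 8.32
eef_pos: [502.7, 130.0, -29.5]
eef_rot: [3.142, 0.0, 0.132]
wrist_force: [0.4, -0.1, 0.2]
finger_gap: 0.5
finger_force: 0.0
```

Call:
servo_tool(
  rows=[
    [0,0,0,0,0,-1,1],
    [0,0,0,0,0,0,1],
  ],
)

```text
clock: 8.57
eef_pos: [502.7, 130.0, -30.5]
eef_rot: [3.142, 0.0, 0.132]
wrist_force: [-0.4, 1.6, -0.4]
finger_gap: 0.2
finger_force: 0.0
```

Call:
servo_tool(
  rows=[
    [0,0,0,0,0,-1,1],
    [0,0,0,0,0,0,1],
  ],
)

```text
clock: 8.82
eef_pos: [502.7, 130.0, -31.5]
eef_rot: [-3.142, 0.0, 0.132]
wrist_force: [-0.3, -0.3, -0.2]
finger_gap: 0.4
finger_force: 0.0
```

```bash
python3 - <<'E'
from h import *
s,cs=cam('scene');st=manip.read_state();print(st['eef_pos'],st['wrist_force'],st['moment'],st['joints'],st['effort'])
g=s.astype(int)
for u in(311,312,313): print(u,[int(x) for x in g[190:206,u].max(1)])
save('touch2.png',cv2.resize(s[150:210,280:340],(480,480),interpolation=0))
E
```

```text
[502.70706271 130.01694619 -31.48032205] [ 0.18603762 -0.14609997 -0.62409895] [0.02980241 0.01626047 0.03792153] [1.82533626e-01 4.97445034e-01 1.77450663e+00 2.02697301e-05
 8.69683573e-01 1.62118485e+00] [-2.06276694e-03 -5.51894259e+01 -2.63482958e+01  9.29889822e-03
 -8.27300479e-02  5.15441428e-06]
311 [52, 50, 51, 52, 27, 33, 34, 38, 21, 24, 58, 60, 61, 55, 79, 79]
312 [44, 50, 62, 61, 63, 68, 85, 81, 96, 93, 58, 58, 59, 62, 56, 76]
313 [112, 111, 111, 111, 109, 112, 109, 114, 107, 84, 61, 60, 61, 60, 57, 59]
```

View pics/touch2.png

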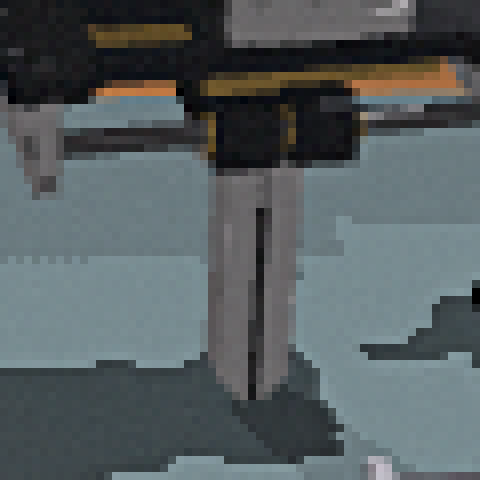

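The fingertip is at px (311,200) and its shadow has not yet met it, so it is still a little above the table although the reported z is −31. I'll keep stepping down.

Call:
servo_tool(
  rows=[
    [0,0,0,0,0,-1,1],
    [0,0,0,0,0,-0.5,1],
  ],
)

```text
clock: 9.12
eef_pos: [502.7, 130.0, -33.0]
eef_rot: [-3.142, 0.0, 0.132]
wrist_force: [0.4, 0.2, -0.2]
finger_gap: 0.8
finger_force: 0.0
```

Call:
servo_tool(
  rows=[
    [0,0,0,0,0,-1,1],
    [0,0,0,0,0,0,1],
  ],
)

```text
clock: 9.38
eef_pos: [502.7, 130.0, -34.0]
eef_rot: [3.142, 0.0, 0.132]
wrist_force: [-0.1, 0.0, 0.3]
finger_gap: 0.6
finger_force: 0.0
```

Call:
servo_tool(
  rows=[
    [0,0,0,0,0,-1,1],
    [0,0,0,0,0,0,1],
  ],
)

```text
clock: 9.62
eef_pos: [502.8, 130.0, -34.6]
eef_rot: [-3.142, -0.0, 0.132]
wrist_force: [-2.3, -0.4, 5.4]
finger_gap: 0.4
finger_force: 2.7
```

Call:
servo_tool(
  rows=[
    [0,0,0,0,0,-1,1],
    [0,0,0,0,0,0,1],
  ],
)

```text
clock: 9.88
eef_pos: [502.9, 130.1, -34.7]
eef_rot: [3.142, -0.0, 0.132]
wrist_force: [-7.9, -2.3, 18.4]
finger_gap: 0.5
finger_force: 9.5
```

Call:
servo_tool(
  rows=[
    [0,0,0,0,0,3,1],
    [0,0,0,0,0,0,1],
  ],
)

```text
clock: 10.12
eef_pos: [502.8, 130.1, -32.8]
eef_rot: [-3.142, -0.0, 0.132]
wrist_force: [-0.5, -0.2, 0.3]
finger_gap: 0.4
finger_force: 0.0
```

```bash
python3 - <<'E'
from h import *
s,cs=cam('scene');ct=manip.camera_info('top');st=manip.read_state();p=st['eef_pos'];print(p)
for u in range(307,317): print(u,edges(s,(u,190),(u,206),10))
for v in (190,195): print(v,edges(s,(302,v),(320,v),8))
p=p+[0,0,34.4];print(proj(cs,p)); print(onz(cs,311.4,200,p[2]))
# jar, spool cross-check: top face ellipse by bright mask
s0=np.load('pics/scene0.npy').astype(int);t0=np.load('pics/top0.npy').astype(int)
for n,im,b,ci,z in(('spoolT',t0,(245,135,282,170),ct,46),('spoolS',s0,(230,222,268,262),cs,46),('jarT',t0,(245,240,275,268),ct,45),('jarS',s0,(240,162,270,195),cs,45)):
  a,y,c,d=b;m=(im[y:d,a:c].min(2)>150).astype(np.uint8);q=np.argwhere(m);lo=q.min(0);hi=q.max(0);print(n,lo[::-1]+[a,y],hi[::-1]+[a,y], onz(ci,(lo[1]+hi[1])/2+a,(lo[0]+hi[0])/2+y,z))
E
```

```text
[502.77497493 129.99359749 -32.98939042]
307 []
308 [(308.0, 198.6, -12)]
309 [(309.0, 199.5, -15)]
310 [(310.0, 199.6, -11)]
311 []
312 []
313 [(313.0, 199.5, -13)]
314 [(314.0, 198.5, -14)]
315 [(315.0, 197.6, -16)]
316 [(316.0, 192.6, -19)]
190 [(305.5, 190.0, -19), (310.5, 190.0, -21), (312.6, 190.0, 25), (316.5, 190.0, 15)]
195 [(310.5, 195.0, -26), (312.5, 195.0, 21), (315.5, 195.0, -12), (318.5, 195.0, 22)]
[310.  197.5]
[515.3 132.4   1.4]
spoolT [252 141] [272 164] [711.1 -31.6  46. ]
spoolS [236 227] [262 257] [751.3 -32.9  46. ]
jarT [252 246] [266 261] [429.3 -19.5  45. ]
jarS [247 169] [261 175] [435.6 -19.3  45. ]
```

Contact gives a true tip height of reported z + 34.4. The jar and dock positions agree between the views and the robot, so x and y are fine. Now I'll do the lever at the corrected height.

Call:
servo_tool(
  rows=[
    [0,0,0,0,0,60,1],
    [0,0,0,0,0,60,1],
    [0,0,0,0,40,25,1],
    [0,0,0,-2,45,0,1],
    [0,0,0,-3,42,0,1],
    [0,0,0,0,0,-50,1],
    [0,0,0,0,0,0,1],
    [0,0,0,-9,-1.2,0,1],
    [0,0,0,-9,-1.2,0,1],
    [0,0,0,-9,-1.2,0,1],
    [0,0,0,-9,-1.2,0,1],
    [0,0,0,-9,-1.2,0,1],
    [0,0,0,-8,-1.1,0,1],
    [0,0,0,0,0,0,1],
  ],
)

```text
clock: 11.92
eef_pos: [444.2, 249.9, 62.1]
eef_rot: [3.142, 0.0, 0.132]
wrist_force: [0.2, -0.1, -0.5]
finger_gap: 0.1
finger_force: 0.0
```

Call:
servo_tool(
  rows=[
    [0,0,0,-2,-0.2,0,1],
    [0,0,0,0,0,0,1],
  ],
)

```text
clock: 12.18
eef_pos: [442.8, 249.7, 62.0]
eef_rot: [3.142, 0.0, 0.132]
wrist_force: [0.6, 0.1, 0.1]
finger_gap: 0.5
finger_force: 0.2
```

Call:
servo_tool(
  rows=[
    [0,0,0,25,3,0,1],
    [0,0,0,4,0,40,0.5],
    [0,0,-1.5,4,-54,0,0],
    [0,0,-1.5,4,-54,0,0],
    [0,0,-1.5,4,-54,0,0],
    [0,0,-1.5,4,-54,0,0],
    [0,0,-1.5,4,-54,0,0],
    [0,0,-1.5,4,-54,0,0],
    [0,0,-1.5,4,-54,0,0],
    [0,0,-1.3,4,-53,0,0],
    [0,0,0,0,0,0,0],
    [0,0,0,0,0,0,0],
  ],
)

```text
clock: 13.68
eef_pos: [503.5, -177.8, 101.8]
eef_rot: [-3.141, 0.001, -0.074]
wrist_force: [0.1, 0.6, -1.0]
finger_gap: 93.4
finger_force: 0.0
```

```bash
python3 - <<'E'
from h import *
t,ct=cam('top');s,cs=cam('scene');print(manip.read_state()['eef_pos'])
np.save('pics/t4.npy',t);np.save('pics/s4.npy',s)
for a in(1.24,1.5,1.6,1.7,1.8,1.9):
  x=-132+75*np.cos(a)-10*np.sin(a);z=54+75*np.sin(a)+10*np.cos(a);P=(574+.9917*x,267.5+.1288*x,z);print(a,proj(cs,P),proj(ct,P))
save('chk.png',np.hstack([cv2.resize(s[130:190,330:380],(400,480),interpolation=0),cv2.resize(s[165:225,150:215],(400,370),interpolation=2)[:480] if 0 else cv2.copyMakeBorder(cv2.resize(s[160:220,150:215],(400,369),interpolation=0),0,111,0,0,0)]))
E
```

```text
[ 503.78260925 -177.14778727  102.04673904]
1.24 [356.9 146.9] [152.2 241.5]
1.5 [354.6 143.3] [152.8 249.1]
1.6 [353.7 142.3] [153.2 252.1]
1.7 [352.8 141.7] [153.6 255. ]
1.8 [351.8 141.3] [154.1 257.9]
1.9 [350.9 141.3] [154.6 260.7]
```

View pics/chk.png

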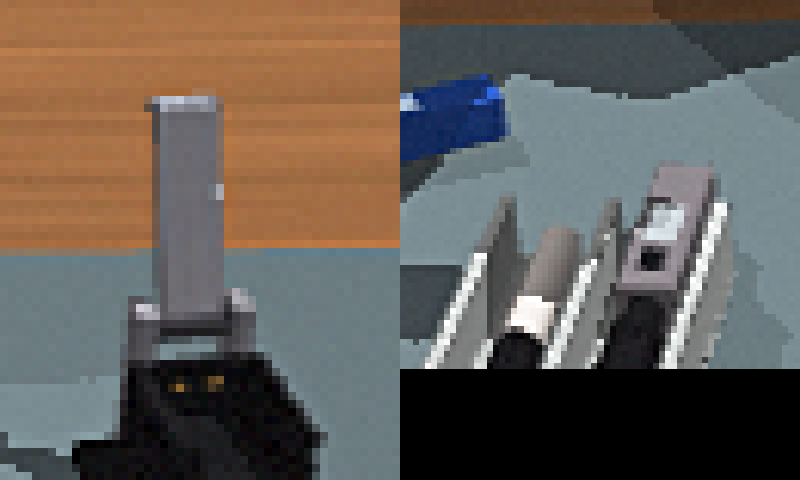

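The lever is now up at tip px (353,142), matching ≈1.75 rad, so it is open. The iron is undisturbed with its tail out of the lane. Descending on the tail.

Call:
servo_tool(
  rows=[
    [0,0,0,0,0,-50,0],
    [0,0,0,0,0,-40,0],
    [0,0,0,0,0,-26,0],
    [0,0,0,0,0,-10,0],
    [0,0,0,0,0,0,0],
    [0,0,0,0,0,0,1],
    [0,0,0,0,0,0,1],
    [0,0,0,0,0,0,1],
    [0,0,0,0,0,0,1],
    [0,0,0,0,0,0,1],
  ],
  grip_force=40,
)

```text
clock: 15.02
eef_pos: [503.7, -178.3, -23.9]
eef_rot: [3.142, -0.0, -0.074]
wrist_force: [-0.4, -0.2, 0.3]
finger_gap: 47.5
finger_force: 0.0
```

Call:
servo_tool(
  rows=[
    [0,0,0,0,0,0,1],
    [0,0,0,0,0,0,1],
    [0,0,0,0,0,0,1],
    [0,0,0,0,0,0,1],
  ],
)

```text
clock: 15.52
eef_pos: [503.7, -178.3, -24.0]
eef_rot: [-3.142, 0.0, -0.074]
wrist_force: [0.6, 0.4, -0.5]
finger_gap: 25.7
finger_force: 40.0
```

Call:
servo_tool(
  rows=[
    [0,0,0,0,0,4,1],
    [0,0,0,-15,1.1,0,1],
    [0,0,0,-25,1.9,0,1],
    [0,0,0,-25,1.9,0,1],
    [0,0,0,-25,1.9,0,1],
    [0,0,0,-25,1.9,0,1],
    [0,0,0,-25,1.9,0,1],
    [0,0,0,-15,1.1,0,1],
    [0,0,0,0,0,0,1],
  ],
)

```text
clock: 16.65
eef_pos: [348.6, -166.7, -19.7]
eef_rot: [3.141, -0.0, -0.074]
wrist_force: [0.3, -0.0, -1.1]
finger_gap: 25.6
finger_force: 40.0
```

```bash
python3 - <<'E'
from h import *
t,ct=cam('top');s,cs=cam('scene');print(manip.read_state()['eef_pos'])
np.save('pics/t5.npy',t);np.save('pics/s5.npy',s)
save('pull.png',np.hstack([cv2.resize(t[170:290,260:380],(400,400),interpolation=2),cv2.resize(s[130:250,130:250],(400,400),interpolation=2)]))
E
```

```text
[ 349.52236704 -166.91865744  -19.68527196]
```

View pics/pull.png

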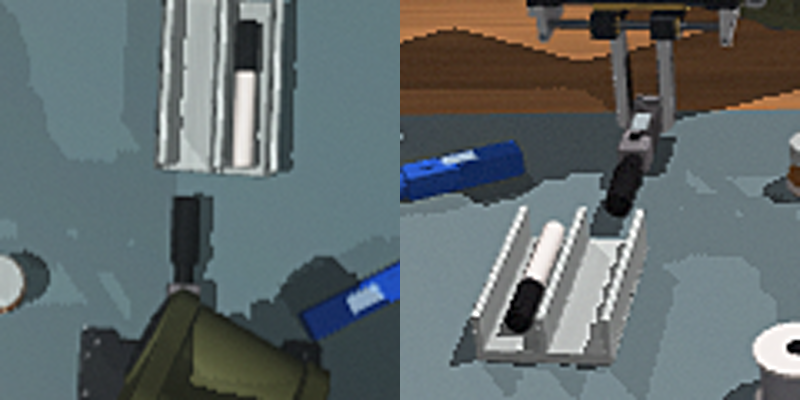

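Both views show the iron clear of the tray (cap end at top px ≈(315,228)), level, and the marker still in its lane. Setting it down and regrasping further forward.

Call:
servo_tool(
  rows=[
    [0,0,0,0,0,-8,1],
    [0,0,0,0,0,-4,1],
    [0,0,0,0,0,-1,1],
    [0,0,0,0,0,0,1],
    [0,0,0,0,0,0,0.4],
    [0,0,0,0,0,0,0.4],
    [0,0,0,0,0,0,0.4],
    [0,0,0,0,0,2,0.4],
    [0,0,0,18,-1.3,0,0.4],
    [0,0,0,18,-1.3,0,0.4],
    [0,0,0,17,-1.3,0,0.4],
    [0,0,0,0,0,-1,0.4],
    [0,0,0,0,0,0,1],
    [0,0,0,0,0,0,1],
    [0,0,0,0,0,0,1],
    [0,0,0,0,0,0,1],
    [0,0,0,0,0,0,1],
  ],
)

```text
clock: 18.88
eef_pos: [401.5, -170.5, -31.9]
eef_rot: [3.142, 0.0, -0.074]
wrist_force: [-2.2, -1.0, 4.0]
finger_gap: 25.6
finger_force: 40.0
```

Call:
servo_tool(
  rows=[
    [0,0,0,0,0,40,1],
    [0,0,0,0,0,50,1],
    [0,0,1.28,16.3,48,0,1],
    [0,0,1.28,16.3,48,0,1],
    [0,0,1.28,16.3,48,0,1],
    [0,0,1.28,16.3,48,0,1],
    [0,0,1.28,16.3,48,0,1],
    [0,0,1.28,16.3,48,0,1],
    [0,0,1.28,16.3,48,0,1],
    [0,0,1.28,16.3,48,0,1],
    [0,0,1.28,16.3,48,0,1],
    [0,0,0,0,2,-20,1],
    [0,0,0,0,0,0,1],
    [0,0,0,0,0,0,1],
  ],
)

```text
clock: 20.62
eef_pos: [548.4, 262.5, 38.3]
eef_rot: [3.141, 0.0, 0.126]
wrist_force: [0.4, -0.4, -1.2]
finger_gap: 25.8
finger_force: 40.0
```

```bash
python3 - <<'E'
from h import *
t,ct=cam('top');s,cs=cam('scene');st=manip.read_state();print(st['eef_pos'],st['eef_rot'],st['finger_gap'])
np.save('pics/t6.npy',t);np.save('pics/s6.npy',s)
c=np.cos(.128);d=np.sin(.128);p=st['eef_pos']
zu=p[2]+31.9
for off in(0,13,26):
  e=(p[0]+c*(105-25.2+off),p[1]+d*(105-25.2+off),zu+12);print(off,e,proj(cs,e),proj(ct,e))
u,v=map(int,proj(cs,e));print(u,v)
for r in range(v-12,v+14,2): print(r,u-14,[int(x) for x in s[r,u-14:u+16].max(1)])
a,b=map(int,proj(ct,e));print('top',a,b)
for r in range(b-10,b+16,2): print(r,a-10,[int(x) for x in t[r,a-10:a+12].max(1)])
E
```

```text
[548.7603073  262.76592748  38.80759375] [-3.14143311e+00 -8.65470179e-04  1.26146146e-01] 25.80573750346919
0 (np.float64(627.9074777632312), np.float64(272.9524581982171), np.float64(82.70759375347814)) [377.5 195.7] [150. 180.]
13 (np.float64(640.8011270863839), np.float64(274.611918089737), np.float64(82.70759375347814)) [379.5 198.6] [149.6 175.3]
26 (np.float64(653.6947764095366), np.float64(276.27137798125693), np.float64(82.70759375347814)) [381.5 201.5] [149.1 170.7]
381 201
189 367 [31, 22, 17, 14, 24, 27, 32, 29, 37, 34, 18, 57, 162, 148, 145, 144, 142, 147, 145, 142, 145, 145, 144, 143, 144, 144, 142, 143, 144, 143]
191 367 [15, 20, 21, 21, 16, 25, 26, 30, 33, 30, 31, 27, 32, 96, 156, 145, 143, 142, 145, 144, 144, 141, 145, 141, 145, 144, 144, 147, 145, 145]
193 367 [12, 16, 19, 18, 14, 14, 19, 25, 34, 20, 28, 30, 29, 34, 101, 155, 147, 145, 144, 145, 145, 145, 143, 144, 140, 143, 146, 143, 144, 143]
195 367 [18, 22, 30, 31, 13, 16, 16, 12, 18, 19, 23, 29, 34, 34, 25, 58, 165, 148, 144, 146, 144, 144, 146, 142, 143, 142, 143, 142, 143, 142]
197 367 [34, 35, 28, 28, 32, 17
[... 2020 characters left out ...]
0, 97, 51, 61, 44, 32, 32, 51, 148, 156, 150, 148, 144, 147, 147, 145, 146, 146]
174 139 [92, 92, 90, 88, 89, 91, 82, 49, 48, 43, 34, 29, 34, 57, 79, 146, 151, 147, 145, 146, 146, 146]
176 139 [54, 86, 90, 89, 89, 89, 97, 56, 48, 51, 36, 33, 31, 30, 14, 135, 152, 149, 148, 147, 148, 147]
178 139 [42, 86, 90, 90, 88, 91, 88, 89, 50, 57, 46, 39, 42, 32, 21, 94, 149, 151, 147, 149, 145, 148]
180 139 [77, 49, 86, 90, 89, 88, 89, 95, 68, 45, 55, 44, 36, 33, 27, 57, 151, 152, 148, 148, 145, 150]
182 139 [112, 57, 85, 90, 90, 89, 87, 91, 95, 53, 47, 56, 43, 34, 30, 24, 56, 148, 152, 147, 148, 147]
184 139 [125, 91, 55, 90, 90, 88, 88, 88, 90, 85, 45, 44, 57, 42, 32, 28, 19, 129, 155, 149, 146, 149]
```

```bash
python3 - <<'E'
from h import *
cs=manip.camera_info('scene');ct=manip.camera_info('top');s=np.load('pics/s4.npy');t0=np.load('pics/top0.npy')
th=.128;c,d=np.cos(th),np.sin(th)
W=lambda x,y,z,oy:(573.8+c*x-d*y,oy+d*x+c*y,z)
for oy in(267,268,269,270):
  print(oy,'hinge',proj(cs,W(-132,0,54,oy)),'tip1.75',proj(cs,W(-132+75*np.cos(1.75),0,54+74,oy)),'L/R base',proj(cs,W(-20,-37,0,oy)),proj(cs,W(-20,37,0,oy)),proj(cs,W(-20,37,8,oy)),'rail',proj(cs,W(-21,-7,25,oy)),proj(cs,W(-21,7,25,oy)),'backwall',proj(cs,W(-120,-20,44,oy)),proj(cs,W(-120,20,44,oy)))
print('lever sides');[print(v,edges(s,(340,v),(370,v),8)) for v in(146,150,156,162,166,169)]
print('base L');[print(v,edges(s,(338,v),(360,v),15)) for v in(200,203,206)]
print('base R');[print(v,edges(s,(366,v),(390,v),15)) for v in(196,199,202,204,206)]
for r in range(184,208,2): print(r,342,[int(x) for x in s[r,342:380].max(1)])
E
```

```text
267 hinge [352.3 168.9] tip1.75 [353.4 142.3] L/R base [350.1 208.9] [377.5 206.4] [377.9 203.8] rail [362.1 199.5] [367.4 199.1] backwall [346.3 174.8] [360.4 173.6]
268 hinge [352.7 168.9] tip1.75 [353.8 142.3] L/R base [350.4 208.9] [377.9 206.4] [378.3 203.8] rail [362.5 199.5] [367.7 199.1] backwall [346.6 174.8] [360.8 173.6]
269 hinge [353.1 168.9] tip1.75 [354.1 142.3] L/R base [350.8 208.9] [378.3 206.4] [378.6 203.8] rail [362.9 199.5] [368.1 199.1] backwall [347.  174.8] [361.2 173.6]
270 hinge [353.4 168.9] tip1.75 [354.5 142.3] L/R base [351.2 208.9] [378.7 206.4] [379.  203.8] rail [363.3 199.5] [368.5 199.1] backwall [347.4 174.8] [361.5 173.6]
lever sides
146 [(348.5, 146.0, -31), (357.5, 146.0, 21)]
150 [(348.5, 150.0, -25), (357.5, 150.0, 21)]
156 [(348.5, 156.0, -21), (357.5, 156.0, 24)]
162 [(348.5, 162.0, -13)]
166 [(348.6, 166.0, -9), (358.5, 166.0, 20), (360.5, 166.0, -11)]
169 [(346.6, 169.0, 25), (349.5, 169.0, -27), (357.5, 169.0, -13), (358.6, 169.0, 12), (361.5, 169.0, 15)]
base L
200 [(341.5, 200.0, -33), (345.6, 200.0, -17)]
203 [(346.6, 203.0, -33)]
206
[... 1521 characters left out ...]
 17, 26, 87, 138, 133, 130, 129, 131]
200 342 [64, 72, 77, 75, 40, 15, 39, 36, 38, 34, 33, 33, 35, 5, 15, 15, 21, 13, 15, 15, 18, 26, 38, 39, 35, 31, 31, 29, 28, 25, 78, 227, 255, 28, 139, 135, 130, 128]
202 342 [156, 153, 158, 155, 64, 38, 10, 33, 39, 36, 31, 35, 33, 35, 34, 16, 15, 18, 17, 13, 19, 19, 11, 14, 17, 21, 14, 35, 38, 30, 27, 25, 59, 64, 14, 87, 137, 129]
204 342 [146, 147, 145, 148, 155, 157, 27, 5, 27, 38, 31, 34, 34, 34, 38, 35, 15, 18, 17, 21, 21, 16, 20, 14, 19, 20, 19, 36, 30, 36, 32, 35, 36, 31, 32, 38, 92, 139]
206 342 [155, 143, 144, 146, 145, 146, 68, 75, 3, 21, 35, 36, 33, 32, 32, 35, 34, 20, 21, 21, 20, 20, 9, 19, 8, 17, 22, 28, 24, 19, 13, 14, 13, 10, 6, 3, 28, 109]
```

Call:
servo_tool(
  rows=[
    [0,0,0,0,2.4,-15,1],
    [0,0,0,-7.5,-1,0,1],
    [0,0,0,-7.4,-0.9,0,1],
    [0,0,0,0,0,-10,1],
    [0,0,0,0,0,-6,1],
    [0,0,0,0,0,-4,1],
    [0,0,0,0,0,0,1],
  ],
)

```text
clock: 21.6
eef_pos: [533.5, 263.9, 2.6]
eef_rot: [3.141, 0.001, 0.127]
wrist_force: [-0.3, -0.5, -1.2]
finger_gap: 25.7
finger_force: 40.0
```

Call:
servo_tool(
  rows=[
    [0,0,0,0,0,-2,1],
    [0,0,0,0,0,-2,1],
    [0,0,0,0,0,-2,1],
    [0,0,0,0,0,0,1],
  ],
)

```text
clock: 22.1
eef_pos: [533.4, 264.0, -3.1]
eef_rot: [3.142, 0.0, 0.127]
wrist_force: [0.1, -0.1, -0.8]
finger_gap: 25.6
finger_force: 40.0
```

Call:
servo_tool(
  rows=[
    [0,0,0,0,0,-1.5,1],
    [0,0,0,0,0,-1,1],
    [0,0,0,0,0,0,1],
  ],
)

```text
clock: 22.48
eef_pos: [533.5, 264.0, -5.5]
eef_rot: [3.142, 0.0, 0.127]
wrist_force: [-0.6, -0.4, -1.3]
finger_gap: 26.1
finger_force: 40.0
```

Call:
servo_tool(
  rows=[
    [0,0,0,0,0,-1,1],
    [0,0,0,0,0,0,1],
  ],
)

```text
clock: 22.72
eef_pos: [533.5, 264.0, -6.5]
eef_rot: [3.142, 0.0, 0.127]
wrist_force: [0.3, -0.5, -1.1]
finger_gap: 25.7
finger_force: 40.0
```

Call:
servo_tool(
  rows=[
    [0,0,0,0,0,-1,1],
    [0,0,0,0,0,0,1],
  ],
)

```text
clock: 22.98
eef_pos: [533.6, 264.1, -6.8]
eef_rot: [-3.142, -0.0, 0.127]
wrist_force: [-2.9, -1.9, 5.5]
finger_gap: 25.8
finger_force: 40.0
```

Call:
servo_tool(
  rows=[
    [0,0,0,0,0,-1,1],
    [0,0,0,0,0,0,1],
  ],
)

```text
clock: 23.22
eef_pos: [533.7, 264.1, -6.9]
eef_rot: [-3.142, -0.001, 0.127]
wrist_force: [-7.5, -4.1, 16.0]
finger_gap: 25.7
finger_force: 40.0
```

Call:
servo_tool(
  rows=[
    [0,0,0,0,0,1.5,1],
    [0,0,0,0,0,0,0.45],
    [0,0,0,0,0,0,0.45],
    [0,0,0,0,0,0,0.45],
    [0,0,0,0,0,20,0.45],
    [0,0,0,0,0,50,1],
    [0,0,0,0,0,60,1],
    [0,0,0,-33.8,-4.5,0,1],
    [0,0,0,-33.8,-4.5,0,1],
    [0,0,0,-33.8,-4.5,0,1],
    [0,0,0,-33.8,-4.5,0,1],
    [0,0,0,0,0,-30,1],
    [0,0,0,0,0,-21,1],
    [0,0,0,0,0,0,1],
  ],
  grip_force=20,
)

```text
clock: 24.98
eef_pos: [397.9, 245.8, 72.2]
eef_rot: [3.141, 0.001, 0.127]
wrist_force: [0.1, -0.7, 1.2]
finger_gap: 0.8
finger_force: 0.0
```

```bash
python3 - <<'E'
from h import *
s,cs=cam('scene');t,ct=cam('top');np.save('pics/s7.npy',s);print(manip.read_state()['eef_pos'],manip.read_state()['finger_gap'])
# predicted iron feature positions
th=.127;c,d=np.cos(th),np.sin(th)
W=lambda x,y,z:(573.8+c*x-d*y,268.5+d*x+c*y,z)
for n,x,z in(('tail top',-116,49),('shoulder top',-16,49),('capend',52,37),('capend+',58,37)): print(n,proj(cs,W(x,0,z)),proj(ct,W(x,0,z)))
big=np.hstack([cv2.resize(s[130:220,320:410],(400,400),interpolation=2),cv2.resize(t[170:270,110:210],(400,400),interpolation=2)])
save('seated.png',big)
E
```

```text
[398.88495926 246.28466436  73.4501964 ] 0.6586731966258811
tail top [354.6 173.3] [157.9 243.6]
shoulder top [367.  192.4] [154.3 207.5]
capend [375.9 211.1] [152.8 184.3]
capend+ [376.8 212.4] [152.6 182.2]
```

View pics/seated.png

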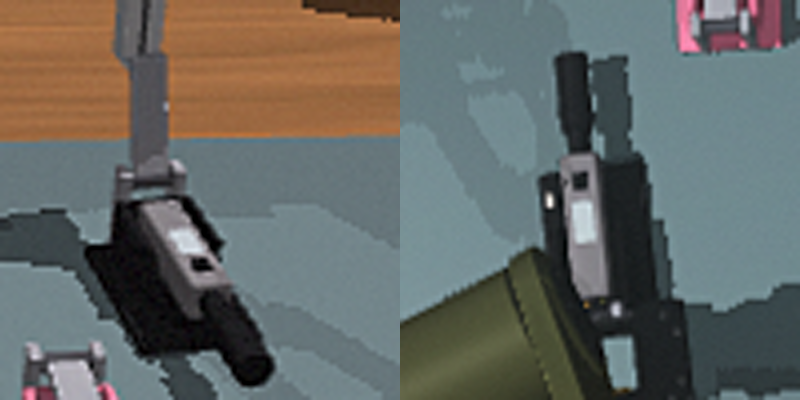

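The iron lies display-up in the channel, tail at the back wall and cap in front (scene cap end ≈(379,212)). The lever stands behind it with the closed fingers behind the lever. Swinging it shut.

Call:
servo_tool(
  rows=[
    [0,0,0,12,1.5,0,1],
    [0,0,0,12,1.5,0,1],
    [0,0,0,9.5,1.2,0.5,1],
    [0,0,0,9.5,1.2,0.5,1],
    [0,0,0,10.3,1.3,-2.5,1],
    [0,0,0,10.3,1.3,-4.1,1],
    [0,0,0,8.2,1.1,-6.4,1],
    [0,0,0,8.2,1.1,-7.8,1],
    [0,0,0,4,0.5,-6.8,1],
    [0,0,0,4,0.5,-7.6,1],
    [0,0,0,0,0,0,1],
  ],
)

```text
clock: 26.45
eef_pos: [486.1, 257.1, 37.1]
eef_rot: [3.141, 0.001, 0.127]
wrist_force: [-0.9, -0.4, 1.2]
finger_gap: 0.4
finger_force: 0.0
```

Call:
servo_tool(
  rows=[
    [0,0,0,2,0.3,-6,1],
    [0,0,0,1,0.1,-5,1],
    [0,0,0,0.5,0,-3,1],
    [0,0,0,0,0,0,1],
  ],
)

```text
clock: 26.95
eef_pos: [489.7, 257.5, 23.6]
eef_rot: [3.141, 0.0, 0.127]
wrist_force: [0.7, -0.9, -0.5]
finger_gap: 0.4
finger_force: 0.0
```

Call:
servo_tool(
  rows=[
    [0,0,0,0,0,-1,1],
    [0,0,0,0,0,0,1],
  ],
)

```text
clock: 27.2
eef_pos: [489.9, 257.6, 23.2]
eef_rot: [-3.142, -0.0, 0.127]
wrist_force: [-1.2, -0.4, 3.4]
finger_gap: 0.9
finger_force: 1.6
```

Call:
servo_tool(
  rows=[
    [0,0,0,0,0,-0.8,1],
    [0,0,0,0,0,0,1],
  ],
)

```text
clock: 27.45
eef_pos: [490.0, 257.7, 22.9]
eef_rot: [-3.141, -0.001, 0.127]
wrist_force: [-4.3, -2.4, 9.8]
finger_gap: 0.6
finger_force: 5.5
```

Call:
servo_tool(
  rows=[
    [0,0,0,0,0,30,1],
    [0,0,0,0,0,30,1],
    [0,0,0,45.8,5.9,0,1],
    [0,0,0,45.8,5.9,0,1],
    [0,0,0,45.8,5.9,0,1],
    [0,0,0,45.8,5.9,0,1],
    [0,0,0,0,0,-30,1],
    [0,0,0,0,0,-40,1],
    [0,0,0,0,0,-26,1],
    [0,0,0,0,0,0,1],
    [0,0,0,0,0,0,1],
  ],
)

```text
clock: 28.82
eef_pos: [673.7, 281.5, -12.4]
eef_rot: [-3.141, -0.002, 0.127]
wrist_force: [0.6, -0.1, 0.3]
finger_gap: 0.6
finger_force: 0.0
```

```bash
python3 - <<'E'
from h import *
s,cs=cam('scene');t,ct=cam('top');st=manip.read_state();print(st['eef_pos'])
th=.127;c,d=np.cos(th),np.sin(th)
W=lambda x,y,z:(573.8+c*x-d*y,268.5+d*x+c*y,z)
print('lever tip shut pred',proj(cs,W(-57,0,67)),proj(ct,W(-57,0,67)))
g=s.astype(int)
for v in range(150,200,5): print(v,[int(x) for x in g[v,345:375].max(1)])
E
```

```text
[673.82757564 281.51937642 -12.09552459]
lever tip shut pred [362.4 178.3] [154.4 221.3]
150 [174, 174, 178, 177, 175, 176, 176, 175, 176, 174, 175, 174, 174, 174, 175, 175, 176, 174, 170, 174, 171, 173, 171, 169, 167, 172, 168, 168, 170, 169]
155 [164, 164, 160, 162, 159, 161, 160, 162, 164, 161, 162, 163, 162, 164, 165, 164, 162, 164, 164, 164, 164, 163, 166, 165, 167, 165, 163, 165, 165, 171]
160 [178, 178, 177, 183, 182, 183, 180, 185, 183, 182, 186, 185, 187, 189, 187, 186, 191, 188, 189, 191, 191, 190, 192, 191, 191, 193, 196, 194, 194, 194]
165 [133, 131, 130, 131, 130, 132, 131, 133, 134, 132, 131, 133, 129, 128, 127, 128, 130, 133, 133, 132, 131, 133, 131, 131, 132, 131, 134, 132, 134, 130]
170 [113, 69, 71, 79, 75, 89, 179, 178, 217, 219, 217, 220, 214, 124, 55, 82, 89, 135, 133, 132, 133, 133, 130, 133, 132, 132, 133, 134, 134, 134]
175 [86, 35, 36, 37, 25, 23, 23, 26, 36, 50, 25, 28, 30, 26, 31, 28, 27, 25, 21, 19, 24, 25, 24, 29, 26, 24, 25, 29, 24, 22]
180 [39, 6, 40, 113, 50, 19, 22, 30, 31, 29, 33, 34, 31, 34, 29, 30, 31, 28, 32, 29, 33, 68, 103, 101, 100, 94, 91, 94, 96, 94]
185 [9, 16, 12, 13, 41, 115, 102, 60, 17, 26, 27, 31, 28, 32, 32, 48, 65, 39, 33, 28, 32, 31, 30, 29, 25, 29, 30, 22, 24, 30]
190 [23, 20, 13, 1, 19, 68, 106, 99, 98, 96, 76, 12, 23, 24, 27, 21, 22, 20, 23, 25, 16, 15, 15, 75, 165, 145, 152, 149, 151, 154]
195 [16, 16, 21, 20, 19, 14, 16, 16, 65, 106, 98, 99, 96, 87, 104, 106, 108, 108, 61, 37, 41, 44, 44, 43, 45, 44, 51, 49, 51, 52]
```

Call:
servo_tool(
  rows=[
    [0,0,0,-12,-1.5,0,1],
    [0,0,0,-10,-1.3,0,1],
    [0,0,0,-5,-0.6,0,1],
    [0,0,0,0,0,0,1],
  ],
)

```text
clock: 29.42
eef_pos: [646.3, 278.0, -13.1]
eef_rot: [-3.141, -0.001, 0.127]
wrist_force: [-0.0, -0.0, -0.0]
finger_gap: 0.6
finger_force: 0.0
```

Call:
servo_tool(
  rows=[
    [0,0,0,-3,-0.4,0,1],
    [0,0,0,-3,-0.4,0,1],
    [0,0,0,-3,-0.4,0,1],
    [0,0,0,0,0,0,1],
  ],
)

```text
clock: 29.92
eef_pos: [636.9, 276.6, -13.9]
eef_rot: [3.142, 0.0, 0.127]
wrist_force: [-0.5, 0.4, 0.4]
finger_gap: 0.5
finger_force: 0.0
```

Call:
servo_tool(
  rows=[
    [0,0,0,-2,-0.3,0,1],
    [0,0,0,-2,-0.3,0,1],
    [0,0,0,-2,-0.2,0,1],
    [0,0,0,0,0,0,1],
  ],
)

```text
clock: 30.42
eef_pos: [631.7, 275.9, -13.5]
eef_rot: [-3.141, -0.002, 0.127]
wrist_force: [4.2, 0.2, -0.2]
finger_gap: 0.6
finger_force: 2.5
```

Call:
servo_tool(
  rows=[
    [0,0,0,-2,-0.3,0,1],
    [0,0,0,-2,-0.2,0,1],
    [0,0,0,-2,-0.3,0,1],
    [0,0,0,0,0,0,1],
  ],
)

```text
clock: 30.92
eef_pos: [625.6, 275.1, -13.6]
eef_rot: [-3.141, -0.002, 0.127]
wrist_force: [4.7, 0.6, 0.7]
finger_gap: 0.3
finger_force: 2.5
```

Call:
servo_tool(
  rows=[
    [0,0,0,-1.5,-0.2,0,1],
    [0,0,0,-1.5,-0.2,0,1],
    [0,0,0,0,0,0,1],
  ],
)

```text
clock: 31.3
eef_pos: [622.6, 274.7, -13.6]
eef_rot: [-3.141, -0.002, 0.127]
wrist_force: [4.6, 0.9, -0.0]
finger_gap: 0.6
finger_force: 2.5
```

Call:
servo_tool(
  rows=[
    [0,0,0,-1.5,-0.2,0,1],
    [0,0,0,0,0,0,1],
  ],
)

```text
clock: 31.55
eef_pos: [621.1, 274.5, -13.6]
eef_rot: [-3.141, -0.002, 0.127]
wrist_force: [5.2, 0.5, -0.9]
finger_gap: 0.3
finger_force: 2.6
```

Call:
servo_tool(
  rows=[
    [0,0,0,-1.5,-0.2,0,1],
    [0,0,0,-1.5,-0.2,0,1],
    [0,0,0,0,0,0,1],
  ],
)

```text
clock: 31.92
eef_pos: [619.0, 274.3, -13.1]
eef_rot: [-3.141, -0.004, 0.127]
wrist_force: [9.7, 1.8, -0.8]
finger_gap: 0.5
finger_force: 4.9
```

Call:
servo_tool(
  rows=[
    [0,0,0,-1,-0.1,0,1],
    [0,0,0,-1,-0.2,0,1],
    [0,0,0,0,0,0,1],
  ],
)

```text
clock: 32.3
eef_pos: [619.1, 274.3, -12.1]
eef_rot: [-3.14, -0.009, 0.127]
wrist_force: [19.9, 2.4, -0.9]
finger_gap: 0.6
finger_force: 10.2
```

Call:
servo_tool(
  rows=[
    [0,0,0,-1,-0.1,0,1],
    [0,0,0,0,0,0,1],
  ],
)

```text
clock: 32.55
eef_pos: [619.2, 274.3, -11.5]
eef_rot: [-3.14, -0.012, 0.127]
wrist_force: [24.8, 3.8, -0.0]
finger_gap: 0.5
finger_force: 12.8
```

Call:
servo_tool(
  rows=[
    [0,0,0,-1,-0.1,0,1],
    [0,0,0,0,0,0,1],
  ],
)

```text
clock: 32.8
eef_pos: [619.2, 274.3, -11.0]
eef_rot: [-3.139, -0.014, 0.127]
wrist_force: [30.4, 4.7, -0.9]
finger_gap: 0.7
finger_force: 15.4
```

Call:
servo_tool(
  rows=[
    [0,0,0,12,1.5,0,1],
    [0,0,0,30,4,0,1],
    [0,0,0,0,0,60,1],
    [0,0,0,0,-60,60,1],
    [0,0,0,-20,-60,0,1],
    [0,0,0,-20,-60,0,1],
    [0,0,0,-20,-60,0,1],
    [0,0,0,0,0,0,1],
  ],
)

```text
clock: 33.8
eef_pos: [595.2, 53.7, 90.6]
eef_rot: [3.141, 0.001, 0.123]
wrist_force: [0.9, 1.1, 0.0]
finger_gap: 0.5
finger_force: 0.0
```

```bash
python3 - <<'E'
from h import *
s,cs=cam('scene');t,ct=cam('top');st=manip.read_state();print(st['eef_pos'],st['wrist_force'])
np.save('pics/t9.npy',t);np.save('pics/s9.npy',s)
th=.127;c,d=np.cos(th),np.sin(th)
W=lambda x,y,z:(573.8+c*x-d*y,268.5+d*x+c*y,z)
def dock(P): 
  v=np.array(P)[:2]-[573.8,268.5];return np.round([c*v[0]+d*v[1],-d*v[0]+c*v[1]],1)
print('pred cap end',proj(ct,W(35,0,40)),'shoulder',proj(ct,W(-20,0,49)),'levertip',proj(ct,W(-57,0,67)),'hinge',proj(ct,W(-132,0,57)))
for u in(150,152,153,154,155,156,158):
  for e in edges(t,(u,178),(u,262),12): print(u,e,'z49',dock(onz(ct,e[0],e[1],49)),'z40',dock(onz(ct,e[0],e[1],37)),'z67',dock(onz(ct,e[0],e[1],67)))
print([ (v,[x[0] for x in edges(t,(142,v),(166,v),12)]) for v in (188,192,196,200,203,205,207)])
E
```

```text
[596.24822108  56.89552806  90.49649858] [ 0.51804595  0.06144987 -0.48937588]
pred cap end [153.2 190. ] shoulder [154.4 208.9] levertip [154.4 221.3] hinge [157.9 249.3]
150 (150.0, 190.5, -34) z49 [32.9  7.1] z40 [35.5  9.5] z67 [28.9  3.6]
150 (150.0, 214.6, -13) z49 [-34.   13.6] z40 [-32.  16.] z67 [-37.1  10. ]
150 (150.0, 221.5, 16) z49 [-53.   15.4] z40 [-51.2  17.8] z67 [-55.9  11.8]
150 (150.0, 223.6, -18) z49 [-58.8  16. ] z40 [-56.9  18.5] z67 [-61.5  12.3]
150 (150.0, 247.5, 40) z49 [-123.4   22.2] z40 [-122.1   24.8] z67 [-125.3   18.5]
150 (150.0, 252.6, -20) z49 [-137.    23.5] z40 [-136.   26.] z67 [-138.7   19.7]
150 (150.0, 255.5, 27) z49 [-144.8   24.3] z40 [-143.8   26.8] z67 [-146.3   20.5]
152 (152.0, 189.6, -28) z49 [34.7  1.4] z40 [37.3  3.7] z67 [30.6 -2.1]
152 (152.0, 209.6, 31) z49 [-21.1   6.8] z40 [-18.9   9.2] z67 [-24.3   3.3]
152 (152.0, 221.5, 27) z49 [-53.8  10. ] z40 [-52.   12.4] z67 [-56.5   6.4]
152 (152.0, 223.5, -16) z49 [-59.2  10.6] z40 [-57.4  13. ] z67 [-61.9   6.9]
152 (152.0, 235.5, -18) z49 [-91.9  13.8] z40 [-90.4  16.2] z67 [-94.2  1
[... 2791 characters left out ...]
z49 [ 18.6 -13.7] z40 [ 21.1 -11.5] z67 [ 14.8 -16.9]
158 (158.0, 197.5, -22) z49 [ 10.2 -12.9] z40 [ 12.6 -10.7] z67 [  6.5 -16.2]
158 (158.0, 209.5, 22) z49 [-23.1  -9.6] z40 [-20.9  -7.3] z67 [-26.3 -12.9]
158 (158.0, 221.5, 16) z49 [-56.   -6.3] z40 [-54.2  -4. ] z67 [-58.8  -9.6]
158 (158.0, 247.6, -36) z49 [-126.7    0.9] z40 [-125.5    3.1] z67 [-128.5   -2.6]
158 (158.0, 251.5, -22) z49 [-137.1    1.9] z40 [-136.     4.2] z67 [-138.7   -1.6]
158 (158.0, 253.6, 37) z49 [-142.7    2.4] z40 [-141.6    4.8] z67 [-144.3   -1. ]
[(188, []), (192, [148.6, 157.5]), (196, [149.5, 157.5, 159.5]), (200, [149.6, 157.5]), (203, [149.6, 157.6]), (205, [149.6, 158.5]), (207, [149.6, 158.5, 160.5])]
```

```bash
python3 -c "
from cell import manip
print(manip.sign_off())"
```

```text
the job is handed in; nothing more can be done
None
```

I laid the iron display-up in the black dock, swung the keeper lever shut, then pressed the cap to a hard stop (about 30 N) with its tail on the back wall; I handed the job in at about 34 s, and the final images agree, though no verdict came back.

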